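Wipe the plate clear and hold the scraper in the decontamination slot

TASK

Take the scraper out of its stand and wipe all three orange broken pieces off the white plate into the trough at its end; push them with the scraper only, do not touch them with the gripper. Then lower the scraper's blade upright through the slot in the lid of the white decontamination box until the black line on the blade is about level with the lid, and finish while still holding it there: do not let go and do not let the handle rest on the box. Leave the small grey-capped bottle, the tip box and the timer where they stand.

Things in the scene. Friction and masses are not known exactly. Their poses are not given: they have to be found in the camera images.
- scraper_grip (a point): centre of the scraper's blue handle; the scraper is one loose rigid part of about 0.15 kg (0.11 to 0.2). It starts upright in the groove of its stand. Handle 24 mm thick (own x), 60 mm wide (own y), 42 mm tall (own z, up), top 21 mm above this point. Below the handle follows the white blade, 14 mm thick (own x), 80 mm wide (own y), 75 mm tall; its bottom edge is 96 mm below this point. The part is the same after a half turn about z
- scraper_edge (a point): centre of the bottom edge of the scraper's blade, 96 mm straight below scraper_grip, same axes. The black line round the blade is 50 mm above this point; the handle's shoulders (which are thicker than the blade) begin 75 mm above it
- scraper: the scraper as a whole; origin and axes as scraper_edge
- stand: fixed grey block, 60 (x) x 110 (y) x 32 mm tall, on the worktop, origin under its centre, z up. A groove 18 mm (x) by 84 mm (y), 24 mm deep, open at the top, holds the scraper's blade, whose edge stands 8 mm above the worktop. The stand and the decontamination box may change places
- plate_top (a point): centre of the fixed plate's top face, 30 mm above the worktop, z up. The white flat face is 156 mm long (x from -78 to +78 mm of this point) and 112 mm wide between low rims (y from -56 to +56 mm); the rims along both sides and at the +x end stand 6 mm above the face (the one at the +x end is 6 mm thick, from x = +75 to +81 mm). At x = -78 mm the face ends in an open edge above the trough
- trough (a point): centre of the floor of the trough at the plate's -x end, same axes as plate_top; it lies 104 mm to the -x side of plate_top and 24 mm lower. Inside 52 mm (x) by 112 mm (y); on the plate's side it is bounded by the plate's edge (24 mm above the floor), on the other sides by rims 30 mm above the floor
- piece0_mid (a point): middle of the first orange broken piece, about 18 x 16 x 8 mm, 12 g, lying loose on the plate at the start: its middle within 23 mm of the plate's long middle line and between x = -55 and +37 mm of plate_top
- piece1_mid (a point): middle of the second orange broken piece, about 18 x 16 x 8 mm, 12 g, lying loose on the plate at the start: its middle within 23 mm of the plate's long middle line and between x = -55 and +37 mm of plate_top
- piece2_mid (a point): middle of the third orange broken piece, about 18 x 16 x 8 mm, 12 g, lying loose on the plate at the start: its middle within 23 mm of the plate's long middle line and between x = -55 and +37 mm of plate_top
- slot (a point): centre of the mouth of the slot, in the plane of the lid's top face, 105 mm above the worktop, z up. The slot is 16 mm wide (x) and 82 mm long (y), 2 mm more than the blade each way (1 mm a side), through the 10 mm thick lid, with a 3 mm bevel round its mouth. Below the lid the box is empty for 87 mm
- uv_box: fixed white decontamination box with a grey lid and a violet window, 110 (x) x 130 (y) x 105 mm tall, origin under its centre, axes as slot
- reagent_3: small white bottle with a grey cap, 42 x 43 x 70 mm, bystander, origin under its centre
- tip_box: blue box of pipette tips with a clear lid, 78 x 116 x 68 mm, bystander, origin under its centre
- timer: white timer with a red button, 66 x 66 x 19 mm, bystander, origin under its centre
- piece0: the first orange piece as a whole; origin under its middle
- piece1: the second orange piece as a whole; origin under its middle
- piece2: the third orange piece as a whole; origin under its middle
Mind the look-alikes: they are no part of the job. What is shaped like the scraper but pink or purple is not meant.

How it is judged (in metres and radians):
On the way, in this order (a step that is already met when the one before it is completed fails the run):
1. the scraper is held clear of its stand (contact force between the fingers and scraper above 2 N and height (world z) of scraper_edge above 0.036 m), for 0.1 s.
2. all three pieces lie in the trough, the scraper still held (x of piece0_mid in the frame of trough between -0.03 and 0.03 m and y of piece0_mid in the frame of trough between -0.056 and 0.056 m and z of piece0_mid in the frame of trough between -0.005 and 0.02 m and x of piece1_mid in the frame of trough between -0.03 and 0.03 m and y of piece1_mid in the frame of trough between -0.056 and 0.056 m and z of piece1_mid in the frame of trough between -0.005 and 0.02 m and x of piece2_mid in the frame of trough between -0.03 and 0.03 m and y of piece2_mid in the frame of trough between -0.056 and 0.056 m and z of piece2_mid in the frame of trough between -0.005 and 0.02 m and contact force between the fingers and scraper above 2 N), for 0.2 s.
3. the blade is held upright in the slot, about to its black line (z of scraper_edge in the frame of slot between -0.062 and -0.038 m and horizontal distance between scraper_edge and slot below 0.006 m and angle between the z axis of scraper_grip and the z axis of slot, either way round below 0.08 rad and linear speed of scraper below 0.02 m/s and contact force between scraper and uv_box below 12 N and contact force between the fingers and scraper above 2 N), for 0.3 s.
At the end, for the whole second after the job is handed in: The gripper holds the scraper (over 2 N), still, upright within 0.08 rad, its edge 38 to 62 mm below the slot's mouth and within 6 mm of its centre, pressing on the box with under 12 N; all three pieces lie in the trough below the plate's face (all of step 3 and x of piece0_mid in the frame of trough between -0.03 and 0.03 m and y of piece0_mid in the frame of trough between -0.056 and 0.056 m and z of piece0_mid in the frame of trough between -0.005 and 0.02 m and x of piece1_mid in the frame of trough between -0.03 and 0.03 m and y of piece1_mid in the frame of trough between -0.056 and 0.056 m and z of piece1_mid in the frame of trough between -0.005 and 0.02 m and x of piece2_mid in the frame of trough between -0.03 and 0.03 m and y of piece2_mid in the frame of trough between -0.056 and 0.056 m and z of piece2_mid in the frame of trough between -0.005 and 0.02 m); the arm keeps its last pose, push and grip.
It fails at once if a bystander (grey-capped bottle, tip box, timer) is moved more than 20 mm (distance of any of reagent_3, tip_box, timer from where it was at the start of the episode above 0.02 m).
It fails at once if the gripper touches a piece (contact force between any of the fingers, the arm and piece0 above 0.2 N or contact force between any of the fingers, the arm and piece1 above 0.2 N or contact force between any of the fingers, the arm and piece2 above 0.2 N).
It also fails if it takes over 51 s, if anything falls off the work surface, if the arm or the gripper's body presses on something with over 40 N, if the wrist force passes 120 N, or if a joint passes its speed limit or range.

ROBOT

A 6-joint arm with a two-finger parallel gripper is mounted at the origin on a cart in front of the work surface, level with it; the furniture and walls round the work are solid. World frame = base frame: x ahead of the robot, y to its left, z up, the work surface at z = 0. Lengths are in m, angles in degrees, forces in N, time in s.
With the tool pointing down it reaches from about 0.4 to 0.825 m from the base axis. Payload 7 kg.
Tool frame: the origin (TCP) lies at the very end of the fingers, on their centre line; the grasp point (between the pads) lies 19 mm behind it (ctrl.tcp_to_grasp is the distance from the TCP to the grasp point, in m); z points along the fingers, y is the direction in which the jaws open and shut (so a half turn about z gives the same grasp; the last joint's range is limited). The gripper opens to 88 mm and grips with 3 to 60 N. Pads are 19 mm wide; open, the fingers measure 130 mm over their backs; the gripper's body (78 mm by 193 mm) begins 47 mm behind the grasp point.
Start: joints at [-49.269, 20.546, 0.682, 0, -70.136, -16.507], TCP at [0.277, -0.616, 0.227] pointing down, gripper open.
Joint ranges: [-176.03, 176.03], [-82.01, 121.73], [-58.28, 71.71], [-173.87, 95.51], [-174.79, -0.11], [-173.66, 173.66]. Speed limits (degrees/s): [136.94, 136.94, 172.46, 180, 180, 180].

INTERFACE

Orientations are given as [roll, pitch, yaw] about the fixed x, y, z axes, in that order (R = Rz(yaw) Ry(pitch) Rx(roll)).
In Python, from plant import ctrl gives the robot as it stands.
- The arm moves only by the tool jog_arm, never from a script. Its argument "commands" is a list of rows, each an object of numbers: "x", "y", "z": the shift along the tool's x, y, z in cm; "roll": the turn about the tool's z in rad. In form: [{"x": .., "y": .., "z": .., "roll": ..}, ...]. A call has 1 to 12 rows; each row shifts and turns the commanded pose from where the row before left it, along the tool's axes as they then stand; what a row does not reach is not made up. A row lasts 1/10 s, in which the tool goes at most 50 mm and 8.59 degrees, less where a joint would pass 70% of its speed; a pose out of reach is approached as far as the arm can. A call is refused whole if a number of a shift passes 5 or a number of a turn 0.15, either way. A call with a gripper value outside its range is refused whole. "gripper" is the finger opening in cm, from 0 to 8.76, set as the call begins (left out, the last holds). The fingers move at their own pace and stop on an object; the grip force is fixed at half the most. Time passes only in rows, so rows that do not move let the fingers close. It gives the time, the measured TCP pose, the force and the opening at its end, in the units of the state.
- ctrl.get_obs(): the state, without advancing time (a new reading comes with each control period).
- ctrl.snapshot(name): name is "scene" or "top" or "wrist"; returns a dict with "image" (480x640x3 uint8, red, green, blue), "mtx" (3x3 intrinsics, pixels), "position" and "orientation" of the camera in the world; the wrist camera has in their place "hand_eye" (4x4, takes a point from camera to tool coordinates, whose origin is the TCP and whose axes are the flange's). Camera axes: x right, y up, looking along -z (the intrinsics and any distortion apply to the point x, -y, -z); pixel columns grow to the right and rows downward; lengths in m; the calibration is good to about 2 mm. A picture is of the moment at which its call begins: read the wrist's pose just before it. There is no depth.
- ctrl.close_job(): hands the job in, once; it reports no verdict.
Trained networks look in the newest picture that a camera, given by its name, has taken for a name from the list of things; names that differ only in an ending like _2 or _b are one class to them, and where a whole thing is asked for, a point or a joint stands for the part that bears it (a point fixed in the world has none). Each returns a list of dicts, best first, with "confidence" (0 to 1); they miss things now and then, are a little off and sometimes report something else, mostly with a low value. They report only what shows in the picture. A call takes as long as a camera call. They do not tell look-alikes from the thing itself.
- ctrl.search_frame(camera, query): "position" ([column, row] as shares, 0 to 1, of the picture: columns of its width, rows of its height, amid what is visible of it).
- ctrl.regions_of(camera, query): "mask" (480x640 bool, what is visible of it) and "position" ([column, row] as shares, 0 to 1, of the picture: columns of its width, rows of its height, amid what is visible of it).
The state is a dict: "clock": time; "joint_pos": joint angles; "qvel": joint speeds; "tau": joint torques, N m; "tool_pos": TCP position; "orientation": TCP orientation; "force": force on the tool from outside, world axes, zero at the start; "moment": the same for the moment, N m; "opening": finger opening in m.
Only numpy, scipy, OpenCV 4.12 (cv2) and the standard library are available. Lean on these libraries where they do the work, as an engineer would, in place of code of your own. Each camera call takes 0.05 s, during which the arm holds its last target.

## Working session

There is one attempt and no reset: what is moved stays moved. The work goes in short steps, Python scripts to look and compute and a tool call to move; the robot and the scene stay as the last step left them, time stands still between calls to the robot, and variables do not carry over. Pictures are saved under pics/ and viewed, and the job is handed in when it is done.

Besides the shell and the picture viewer there is one more tool, called after "Call:" in YAML: its name, and indented under it one key for each argument. jog_arm: Moves the arm, as the interface text tells. Its arguments: {"type":"object","properties":{"commands":{"type":"array"},"gripper":{"type":"number"}},"required":["commands"]}

```bash
ls; mkdir -p pics; python3 - <<'E'
from plant import ctrl
import cv2
print(ctrl.get_obs())
for n in ("scene","top","wrist"):
    s=ctrl.snapshot(n)
    cv2.imwrite(f"pics/{n}0.png",s["image"][:,:,::-1])
    print(n,{k:v for k,v in s.items() if k!="image"})
E
```

```text
pics
{'clock': 0.0, 'joint_pos': array([-4.92694113e+01,  2.05909416e+01,  6.34725768e-01, -1.99731548e-02,
       -7.01338262e+01, -1.65065037e+01]), 'qvel': array([ 0.09246377, -0.00646948, -0.00209812, -0.05788804, -0.05959284,
        0.10454713]), 'tau': array([-7.67969177e-04, -5.82716739e+01,  2.93037021e+01,  6.99683726e+00,
        6.79407429e-03, -1.33301578e-04]), 'tool_pos': array([ 0.27674029, -0.61514806,  0.22563593]), 'orientation': array([ 1.79908334e+02, -7.58330816e-03, -1.55782711e+02]), 'force': array([-0.07340535,  0.40004046, -0.85214497]), 'moment': array([ 0.02596208,  0.02238657, -0.01256798]), 'opening': 0.08758608093810558}
scene {'mtx': array([[581.14681833,   0.        , 319.83101207],
       [  0.        , 581.14681833, 245.14250975],
       [  0.        ,   0.        ,   1.        ]]), 'position': array([-0.15428515,  0.47699344,  0.95555955]), 'orientation': array([ 4.76202802e+01, -4.56114260e-02, -1.29187416e+02])}
top {'mtx': array([[572.29085171,   0.        , 321.37336392],
       [  0.        , 572.29085171, 236.85603977],
       [  0.        ,   0.        ,   1.        ]]), 'position': array([ 0.39543446, -0.15429734,  1.32624893]), 'orientation': array([  7.99462256,   1.43970133, -89.6559609 ])}
wrist {'mtx': array([[338.383524  ,   0.        , 323.98634693],
       [  0.        , 338.383524  , 238.5956666 ],
       [  0.        ,   0.        ,   1.        ]]), 'hand_eye': array([[-1.01312355e-03,  9.59501808e-01,  2.81700646e-01,
         7.62177527e-02],
       [ 9.99999468e-01,  1.02665219e-03,  9.95680229e-05,
        -1.14386430e-05],
       [-1.93672886e-04,  2.81700597e-01, -9.59502338e-01,
        -1.57716441e-01],
       [ 0.00000000e+00,  0.00000000e+00,  0.00000000e+00,
         1.00000000e+00]])}
```

View pics/scene0.png

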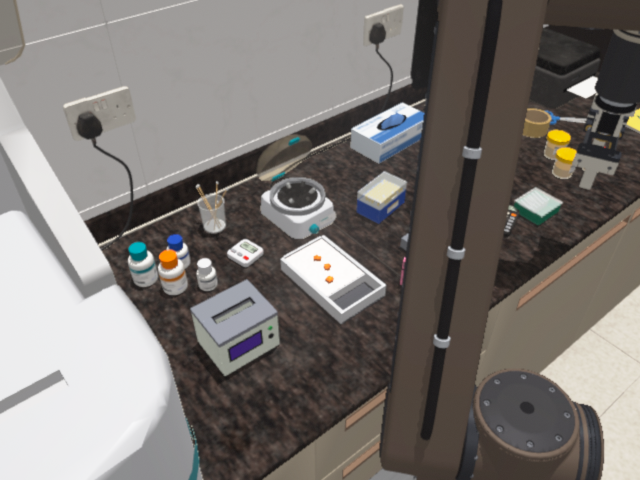

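View pics/top0.png

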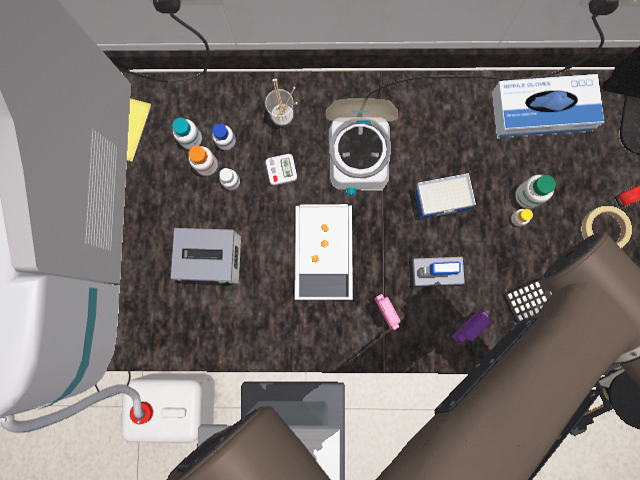

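View pics/wrist0.png

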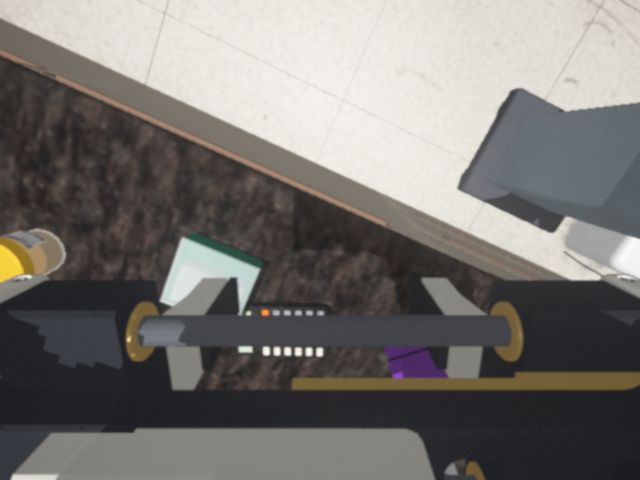

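The scene view shows the uv_box at about (237,325) and the plate at about (332,277); the arm hides the stand. In the top view the stand with the blue scraper is at (438,270), the plate at (324,250), the uv_box with its slot at (206,255), and the pink and purple decoys lie flat at (387,311) and (471,326). Next I'll locate them.

```bash
cat > h.py <<'E'
import numpy as np, cv2
from scipy.spatial.transform import Rotation as Ro
def eul(o): return Ro.from_euler('xyz',o,degrees=True).as_matrix()
def campose(s,obs=None):
    if "hand_eye" in s:
        T=np.eye(4);T[:3,:3]=eul(obs["orientation"]);T[:3,3]=obs["tool_pos"]
        T=T@s["hand_eye"];return T[:3,:3],T[:3,3]
    return eul(s["orientation"]),np.array(s["position"])
def proj(P,K,R,t):
    P=np.atleast_2d(P); c=(P-t)@R; c=c*[1,-1,-1]
    u=c@K.T; return u[:,:2]/u[:,2:]
def onplane(uv,z,K,R,t):
    uv=np.atleast_2d(uv).astype(float)
    d=np.c_[uv,np.ones(len(uv))]@np.linalg.inv(K).T*[1,-1,-1]@R.T
    return t+d*((z-t[2])/d[:,2])[:,None]
E
python3 - <<'E'
from plant import ctrl
from h import *
s=ctrl.snapshot("top");K=s["mtx"];R,t=campose(s)
np.save("top.npy",s["image"])
Z=dict(scraper=0.125,stand=.032,plate_top=.03,trough=.006,piece0_mid=.036,slot=.105,uv_box=.105,reagent_3=.07,tip_box=.068,timer=.019)
for q,z in Z.items():
    for r in ctrl.regions_of("top",q)[:4]:
        m=r["mask"].astype(np.uint8);p=np.array(r["position"])*[640,480]
        c,_=cv2.findContours(m,0,2)
        if not c: continue
        c=max(c,key=cv2.contourArea);rc=cv2.minAreaRect(c);b=cv2.boxPoints(rc)
        w=onplane(b,z,K,R,t)[:,:2]
        print(q,round(r["confidence"],2),p.round(1),"world",onplane(p,z,K,R,t)[0,:2].round(4),"rect c",w.mean(0).round(4),"corners",w.round(3).tolist())
im=s["image"][:,:,::-1]
cv2.imwrite("pics/topz1.png",cv2.resize(im[190:310,160:260],None,fx=6,fy=5,interpolation=2))
a=cv2.resize(im[195:305,285:475],None,fx=4.2,fy=4.2,interpolation=2);cv2.imwrite("pics/topz2.png",a)
E
```

```text
scraper 0.74 [472.9 327.9] world [ 0.3754 -0.4365] rect c [ 0.3753 -0.4344] corners [[0.36, -0.392], [0.416, -0.453], [0.39, -0.477], [0.335, -0.416]]
scraper 0.69 [439.4 268.9] world [ 0.4969 -0.3706] rect c [ 0.4999 -0.3729] corners [[0.513, -0.33], [0.514, -0.416], [0.486, -0.415], [0.486, -0.33]]
scraper 0.67 [388.7 309.7] world [ 0.4116 -0.2638] rect c [ 0.409 -0.262] corners [[0.436, -0.233], [0.448, -0.256], [0.382, -0.291], [0.37, -0.268]]
stand 0.8 [432.4 275.6] world [ 0.4895 -0.3713] rect c [ 0.4991 -0.3816] corners [[0.529, -0.323], [0.534, -0.439], [0.469, -0.44], [0.464, -0.324]]
plate_top 0.84 [323.6 249.3] world [ 0.5487 -0.1258] rect c [ 0.545  -0.1256] corners [[0.656, -0.057], [0.656, -0.193], [0.434, -0.193], [0.433, -0.06]]
trough 0.91 [322.7 249. ] world [ 0.5522 -0.1232] rect c [ 0.5477 -0.1251] corners [[0.659, -0.057], [0.659, -0.191], [0.437, -0.191], [0.436, -0.06]]
piece0_mid 0.43 [326.2 244. ] world [ 0.5602 -0.1319] rect c [ 0.563  -0.1274] corners [[0.562, -0.118], [0.573, -0.128], [0.564, -0.137], [0.553, -0.127]]
slot 0.83 [203.8 255.9] world [0.5247 
[... 293 characters left out ...]
 rect c [ 0.7172 -0.033 ] corners [[0.74, 0.004], [0.755, -0.054], [0.694, -0.07], [0.68, -0.012]]
reagent_3 0.86 [224.5 177.9] world [0.7057 0.0981] rect c [0.7037 0.087 ] corners [[0.689, 0.117], [0.734, 0.104], [0.718, 0.057], [0.674, 0.07]]
reagent_3 0.69 [438.3 267.2] world [ 0.5052 -0.3781] rect c [ 0.5039 -0.3828] corners [[0.512, -0.339], [0.52, -0.425], [0.496, -0.427], [0.488, -0.341]]
tip_box 0.87 [444.8 194.2] world [ 0.6688 -0.3966] rect c [ 0.6662 -0.3959] corners [[0.695, -0.326], [0.719, -0.453], [0.637, -0.465], [0.613, -0.339]]
timer 0.97 [281.4 169.2] world [ 0.7392 -0.0254] rect c [ 0.7392 -0.0231] corners [[0.762, 0.017], [0.779, -0.047], [0.716, -0.063], [0.699, 0.001]]
```

View pics/topz2.png

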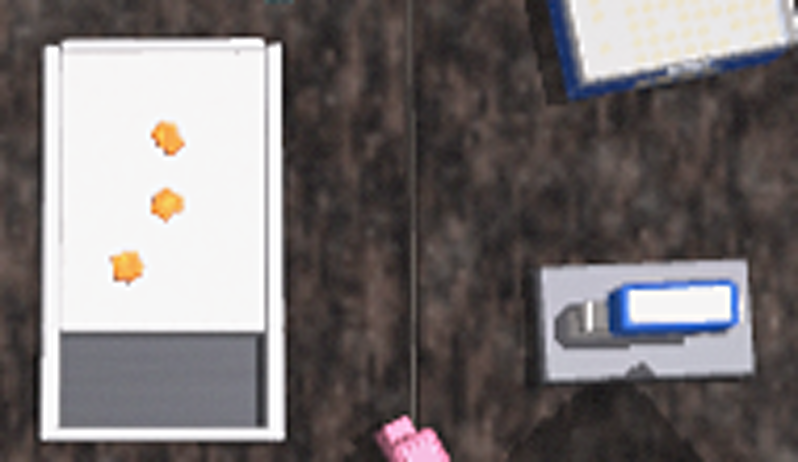

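```bash
python3 - <<'E'
from plant import ctrl
from h import *
s=ctrl.snapshot("top");K=s["mtx"];R,t=campose(s)
def f(name,pts,z,o=(285,195),k=4.2):
    p=np.array(pts)/k+o-.5+.5/k; w=onplane(p,z,K,R,t)[:,:2]
    print(name,w.mean(0).round(4),w.round(4).tolist(), "edges",[round(float(np.linalg.norm(w[i]-w[i-1])),4) for i in range(4)],
     "yaw",[round(float(np.degrees(np.arctan2(*(w[i]-w[i-1])[::-1]))),1) for i in range(4)])
f("stand",[(540,267),(748,260),(755,373),(545,382)],.032)
f("handle",[(620,286),(738,281),(740,322),(624,332)],.125)
f("plateface+trough rim",[(47,45),(282,44),(284,438),(41,438)],.036)
f("trough/face edge",[(61,332),(265,332),(265,52),(62,50)],.03)
for p in [(168,138),(167,204),(126,266)]:
    print(onplane(np.array(p)/4.2+(285-.4,195-.4),.036,K,R,t))
E
```

```text
stand [ 0.5003 -0.3855] [[0.5288, -0.3289], [0.533, -0.4404], [0.4723, -0.4424], [0.467, -0.3305]] edges [0.0619, 0.1116, 0.0607, 0.112] yaw [1.5, -87.9, -178.1, 92.7]
handle [ 0.5003 -0.3857] [[0.5098, -0.3559], [0.5126, -0.4146], [0.4921, -0.415], [0.4869, -0.3574]] edges [0.023, 0.0587, 0.0205, 0.0578] yaw [3.7, -87.3, -178.8, 95.2]
plateface+trough rim [ 0.5429 -0.1258] [[0.6495, -0.0616], [0.6502, -0.19], [0.4363, -0.1908], [0.4356, -0.061]] edges [0.2139, 0.1284, 0.2139, 0.1298] yaw [-0.2, -89.7, -179.8, 90.3]
trough/face edge [ 0.5702 -0.1254] [[0.4929, -0.0707], [0.4933, -0.1808], [0.6469, -0.1809], [0.6479, -0.0694]] edges [0.155, 0.1102, 0.1536, 0.1114] yaw [-179.5, -89.8, -0.0, 89.5]
[[ 0.59818251 -0.12801839  0.036     ]]
[[ 0.56202067 -0.12766574  0.036     ]]
[[ 0.52822867 -0.10571592  0.036     ]]
```

View pics/topz1.png

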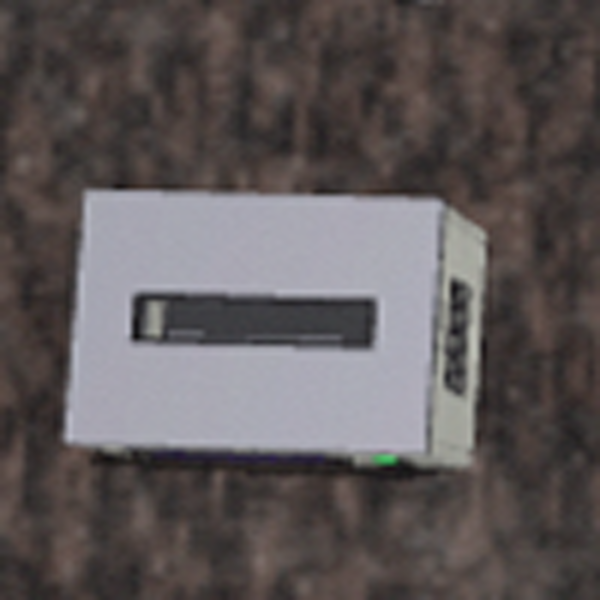

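```bash
python3 - <<'E'
from plant import ctrl
from h import *
s=ctrl.snapshot("top");K=s["mtx"];R,t=campose(s)
for name,pts in (("lid",[(85,190),(441,198),(427,452),(64,441)]),("slot",[(132,294),(377,297),(375,349),(130,342)])):
    p=np.array(pts)/[6,5]+(160,190)-.4; w=onplane(p,.105,K,R,t)[:,:2]
    print(name,w.mean(0).round(4),w.round(4).tolist(), "edges",[round(float(np.linalg.norm(w[i]-w[i-1])),4) for i in range(4)],
     "yaw",[round(float(np.degrees(np.arctan2(*(w[i]-w[i-1])[::-1]))),1) for i in range(4)])
E
```

```text
lid [0.5299 0.1351] [[0.5864, 0.1987], [0.5831, 0.069], [0.473, 0.071], [0.4772, 0.2016]] edges [0.1092, 0.1297, 0.1101, 0.1307] yaw [-1.6, -91.4, 179.0, 88.2]
slot [0.5295 0.1353] [[0.5409, 0.1797], [0.5398, 0.0909], [0.5173, 0.091], [0.52, 0.1796]] edges [0.0209, 0.0888, 0.0225, 0.0887] yaw [0.3, -90.7, 179.9, 88.2]
```

Call:
jog_arm:
  commands:
    - {"x":-4.2,"y":1.7}
    - {"x":-4.2,"y":1.7}
    - {"x":-4.2,"y":1.7}
    - {"x":-4.2,"y":1.7}
    - {"x":-4.2,"y":1.7}
    - {"x":-4.2,"y":1.7}
    - {"x":-4.2,"y":1.6}
  gripper: 8.76

```text
validation failed for argument at $.co...
```

Call:
jog_arm:
  commands:
    - {"roll":-0.148}
    - {"roll":-0.148}
    - {"roll":-0.148}
    - {"roll":-0.148}
    - {"roll":-0.148}
    - {"roll":-0.148}
    - {"roll":-0.148}
    - {"roll":-0.148}
    - {}

```text
validation failed for argument at $.co...
```

Call:
jog_arm:
  commands:
    - {"x":-4.2,"y":1.7,"z":0,"roll":0}
    - {"x":-4.2,"y":1.7,"z":0,"roll":0}
    - {"x":-4.2,"y":1.7,"z":0,"roll":0}
    - {"x":-4.2,"y":1.7,"z":0,"roll":0}
    - {"x":-4.2,"y":1.7,"z":0,"roll":0}
    - {"x":-4.2,"y":1.7,"z":0,"roll":0}
    - {"x":-4.2,"y":1.6,"z":0,"roll":0}
  gripper: 8.76

```text
clock: 1.5
tool_pos: [0.4977, -0.3858, 0.2269]
orientation: [-180.0, 0.0, -155.8]
force: [0.9, -0.6, 0.3]
opening: 0.0876
```

Call:
jog_arm:
  commands:
    - {"x":0,"y":0,"z":0,"roll":-0.148}
    - {"x":0,"y":0,"z":0,"roll":-0.148}
    - {"x":0,"y":0,"z":0,"roll":-0.148}
    - {"x":0,"y":0,"z":0,"roll":-0.148}
    - {"x":0,"y":0,"z":0,"roll":-0.148}
    - {"x":0,"y":0,"z":0,"roll":-0.148}
    - {"x":0,"y":0,"z":0,"roll":-0.148}
    - {"x":0,"y":0,"z":0,"roll":-0.148}
    - {"x":0,"y":0,"z":0,"roll":0}

```text
clock: 2.4
tool_pos: [0.4967, -0.3873, 0.2266]
orientation: [-180.0, -0.0, -87.8]
force: [-0.6, -0.1, -0.4]
opening: 0.0873
```

```bash
cat > look.py <<'E'
import sys
from plant import ctrl
from h import *
tag=sys.argv[1]
o=ctrl.get_obs()
print({k:np.round(o[k],4) for k in("clock","tool_pos","orientation","force","moment","opening","joint_pos")})
for n in sys.argv[2:]:
    s=ctrl.snapshot(n); cv2.imwrite(f"pics/{n}{tag}.png",s["image"][:,:,::-1])
E
python3 look.py 1 wrist top
```

```text
{'clock': np.float64(2.4), 'tool_pos': array([ 0.4967, -0.3873,  0.2266]), 'orientation': array([-1.799934e+02, -2.100000e-03, -8.780370e+01]), 'force': array([-0.5592, -0.06  , -0.4345]), 'moment': array([ 0.044 ,  0.0811, -0.047 ]), 'opening': np.float64(0.0873), 'joint_pos': array([-2.02167e+01,  1.63288e+01, -5.37880e+00, -6.00000e-04,
       -6.82855e+01,  2.24133e+01])}
```

View pics/wrist1.png

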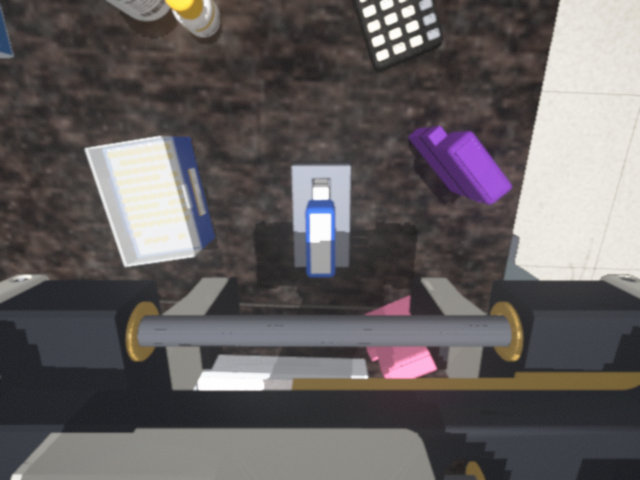

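The wrist view shows the blue handle upright in its stand at (320,238), square with the jaws. The purple decoy is on the right and the tip box on the left. Next I'll measure the handle edges.

```bash
python3 - <<'E'
from plant import ctrl
from h import *
o=ctrl.get_obs(); s=ctrl.snapshot("wrist");K=s["mtx"];R,t=campose(s,o)
im=s["image"]; cv2.imwrite("pics/wz1.png",cv2.resize(im[155:290,255:385,::-1],None,fx=4.4,fy=4.4,interpolation=2))
for r in ctrl.regions_of("wrist","scraper")+ctrl.regions_of("wrist","stand"):
    p=np.array(r["position"])*[640,480];print(r["confidence"],p)
hsv=cv2.cvtColor(im,cv2.COLOR_RGB2HSV)
m=cv2.inRange(hsv,(105,120,60),(125,255,255))
for v in range(200,282,5):
    c=np.where(m[v,290:350])[0]+290
    if len(c): 
        w=onplane([[c.min()-.5,v],[c.max()+.5,v]],.125,K,R,t)
        print(v,c.min(),c.max(),w[:,:2].round(4).tolist())
# yaw of stand via column edges
E
```

```text
0.8 [460.928 162.384]
0.75 [398.72  357.504]
0.62 [316.992 234.288]
0.75 [332.288 197.184]
200 329 329 [[0.4941, -0.4185], [0.4933, -0.4185]]
205 308 332 [[0.5102, -0.4141], [0.4909, -0.4147]]
210 306 333 [[0.5117, -0.4101], [0.4899, -0.4108]]
215 306 334 [[0.5117, -0.4061], [0.489, -0.4068]]
220 306 334 [[0.5116, -0.4021], [0.4888, -0.4028]]
225 306 334 [[0.5116, -0.398], [0.4887, -0.3987]]
230 306 334 [[0.5115, -0.394], [0.4885, -0.3947]]
235 306 334 [[0.5114, -0.3898], [0.4884, -0.3905]]
240 306 334 [[0.5114, -0.3857], [0.4882, -0.3864]]
245 307 333 [[0.5105, -0.3815], [0.4888, -0.3822]]
250 307 334 [[0.5104, -0.3773], [0.4879, -0.378]]
255 307 334 [[0.5104, -0.373], [0.4877, -0.3737]]
260 307 334 [[0.5103, -0.3687], [0.4875, -0.3694]]
265 307 334 [[0.5102, -0.3644], [0.4873, -0.3651]]
270 306 334 [[0.511, -0.36], [0.4872, -0.3607]]
275 308 333 [[0.5093, -0.3556], [0.4878, -0.3563]]
```

View pics/wz1.png

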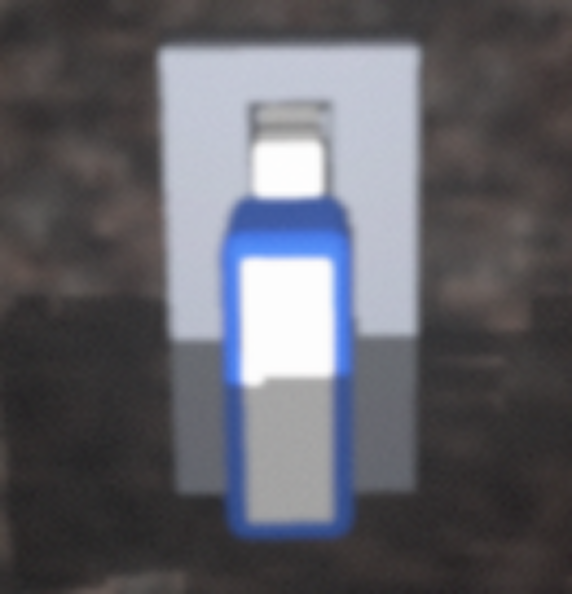

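Call:
jog_arm:
  commands:
    - {"x":-0.2,"y":-0.33,"z":2,"roll":0}
    - {"x":0,"y":0,"z":2.5,"roll":0}
    - {"x":0,"y":0,"z":2.5,"roll":0}
    - {"x":0,"y":0,"z":2.5,"roll":0}
    - {"x":0,"y":0,"z":2.5,"roll":0}
    - {"x":0,"y":0,"z":1.6,"roll":0}
    - {"x":0,"y":0,"z":0.5,"roll":0}
    - {"x":0,"y":0,"z":0,"roll":0}
    - {"x":0,"y":0,"z":0,"roll":0}

```text
clock: 3.55
tool_pos: [0.5005, -0.3856, 0.0866]
orientation: [-179.9, -0.0, -88.0]
force: [0.5, 0.6, 0.1]
opening: 0.0875
```

```bash
python3 look.py 2 wrist
```

```text
{'clock': np.float64(3.55), 'tool_pos': array([ 0.5005, -0.3856,  0.0866]), 'orientation': array([-1.799357e+02, -4.710000e-02, -8.795640e+01]), 'force': array([0.4509, 0.614 , 0.1221]), 'moment': array([0.0146, 0.0591, 0.0714]), 'opening': np.float64(0.0875), 'joint_pos': array([-1.99253e+01,  2.32350e+01, -1.50241e+01,  2.50000e-02,
       -5.16637e+01,  2.19534e+01])}
```

View pics/wrist2.png

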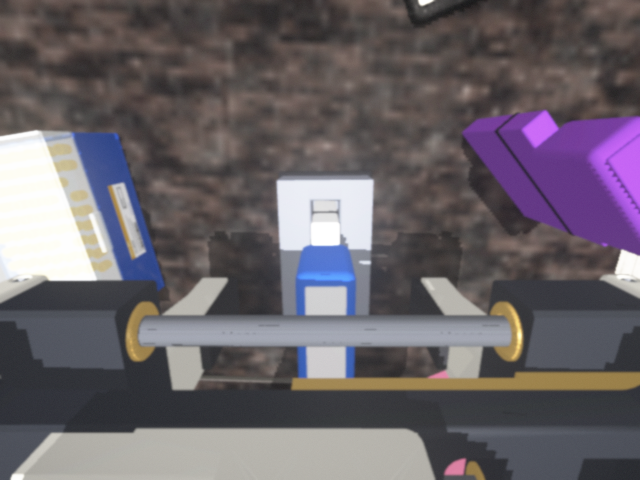

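The handle sits between the open fingers at about (326,320), and the view is clear. I'll close the gripper.

Call:
jog_arm:
  commands:
    - {"x":0,"y":0,"z":0,"roll":0}
    - {"x":0,"y":0,"z":0,"roll":0}
    - {"x":0,"y":0,"z":0,"roll":0}
    - {"x":0,"y":0,"z":0,"roll":0}
    - {"x":0,"y":0,"z":0,"roll":0}
    - {"x":0,"y":0,"z":0,"roll":0}
    - {"x":0,"y":0,"z":0,"roll":0}
    - {"x":0,"y":0,"z":0,"roll":0}
    - {"x":0,"y":0,"z":0,"roll":0}
    - {"x":0,"y":0,"z":0,"roll":0}
  gripper: 0

```text
clock: 4.6
tool_pos: [0.4998, -0.3852, 0.0855]
orientation: [180.0, 0.0, -87.9]
force: [0.1, 0.9, -0.1]
opening: 0.0239
```

Call:
jog_arm:
  commands:
    - {"x":0,"y":0,"z":-0.5,"roll":0}
    - {"x":0,"y":0,"z":-1,"roll":0}
    - {"x":0,"y":0,"z":-1.5,"roll":0}
    - {"x":0,"y":0,"z":-2,"roll":0}
    - {"x":0,"y":0,"z":-2,"roll":0}
    - {"x":0,"y":0,"z":-2,"roll":0}
    - {"x":0,"y":0,"z":-0.5,"roll":0}
    - {"x":0,"y":0,"z":0,"roll":0}

```text
clock: 5.4
tool_pos: [0.5003, -0.3853, 0.1817]
orientation: [-179.9, -0.0, -87.9]
force: [0.1, -0.1, -2.1]
opening: 0.0241
```

```bash
python3 look.py 3 wrist scene top
```

```text
{'clock': np.float64(5.4), 'tool_pos': array([ 0.5003, -0.3853,  0.1817]), 'orientation': array([-1.798835e+02, -4.130000e-02, -8.794050e+01]), 'force': array([ 0.116 , -0.0773, -2.1082]), 'moment': array([0.0779, 0.1179, 0.0196]), 'opening': np.float64(0.0241), 'joint_pos': array([-1.99223e+01,  1.81916e+01, -8.82520e+00, -6.00000e-03,
       -6.28597e+01,  2.19846e+01])}
```

View pics/wrist3.png

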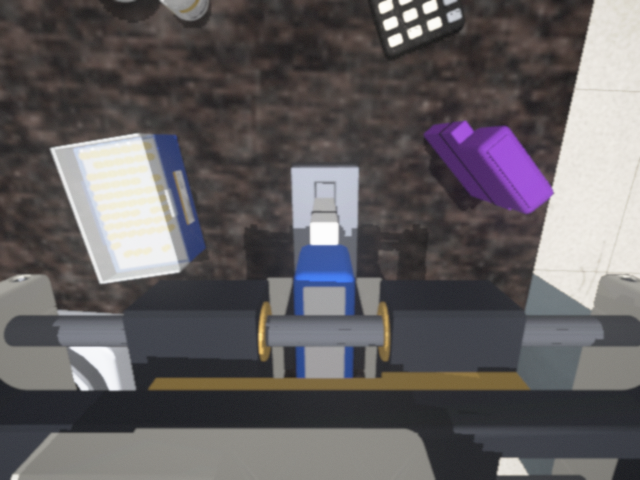

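View pics/scene3.png

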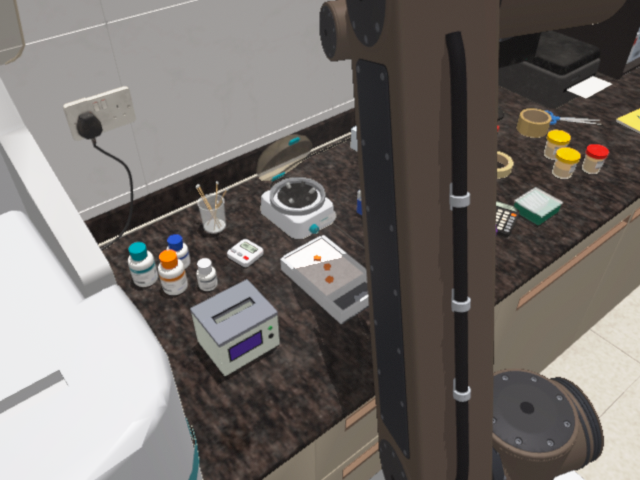

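Scraper held: opening is 24 mm and the force is about -2 N in z. Before going over the plate I'll check how tall the centrifuge-like device behind it is.

```bash
python3 - <<'E'
from plant import ctrl
from h import *
a=ctrl.snapshot("top");b=ctrl.snapshot("scene")
def tri(p,q):
    A=[];B=[]
    for uv,s in((p,a),(q,b)):
        R,t=campose(s);d=np.array([*uv,1.])@np.linalg.inv(s["mtx"]).T*[1,-1,-1]@R.T;d/=np.linalg.norm(d)
        M=np.eye(3)-np.outer(d,d);A.append(M);B.append(M@t)
    return np.linalg.lstsq(np.vstack(A),np.hstack(B),rcond=None)[0]
print("ring centre",tri((360,149),(297,194)))
print("ring front",tri((361,177),(318,208)))
print("lid left top",tri((327,103),(258,165)))
print("lid right top",tri((397,103),(312,143)))
R,t=campose(a)
print(onplane([(330,190),(390,190),(351,192)],0.06,a["mtx"],R,t))
E
```

```text
ring centre [ 0.77105308 -0.20671771  0.07815973]
ring front [ 0.70371343 -0.21249558  0.0739876 ]
lid left top [ 0.84330749 -0.13827186  0.15774963]
lid right top [ 0.83543228 -0.29026273  0.16387148]
[[ 0.68012181 -0.14026683  0.06      ]
 [ 0.68016968 -0.27550395  0.06      ]
 [ 0.67552755 -0.18767705  0.06      ]]
```

Call:
jog_arm:
  commands:
    - {"x":0,"y":0,"z":0,"roll":0.038}
    - {"x":-2,"y":-1,"z":0,"roll":0}
    - {"x":-3.5,"y":-1.75,"z":0,"roll":0}
    - {"x":-4,"y":-2,"z":0,"roll":0}
    - {"x":-4,"y":-2,"z":0,"roll":0}
    - {"x":-4,"y":-2,"z":0,"roll":0}
    - {"x":-4,"y":-2,"z":0,"roll":0}
    - {"x":-3,"y":-1.5,"z":0,"roll":0}
    - {"x":-1.5,"y":-0.75,"z":0,"roll":0}
    - {"x":0,"y":0,"z":0,"roll":0}

```text
clock: 6.65
tool_pos: [0.631, -0.1235, 0.1796]
orientation: [179.9, -0.0, -90.0]
force: [1.1, -0.6, -2.4]
opening: 0.0239
```

```bash
python3 look.py 4 wrist scene top
```

```text
{'clock': np.float64(6.65), 'tool_pos': array([ 0.631 , -0.1235,  0.1796]), 'orientation': array([ 1.799306e+02, -1.200000e-03, -8.997160e+01]), 'force': array([ 1.0658, -0.6251, -2.3517]), 'moment': array([-0.0624,  0.1609,  0.0171]), 'opening': np.float64(0.0239), 'joint_pos': array([ 6.27570e+00,  1.94290e+01, -7.29840e+00, -7.10000e-03,
       -6.33417e+01, -6.24400e+00])}
```

View pics/wrist4.png

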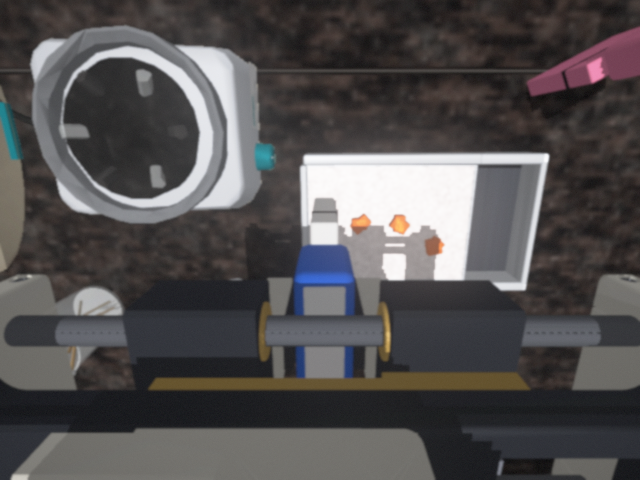

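View pics/scene4.png

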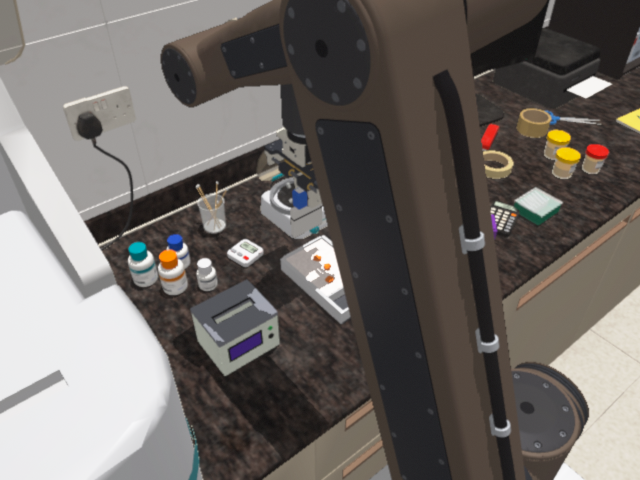

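View pics/top4.png

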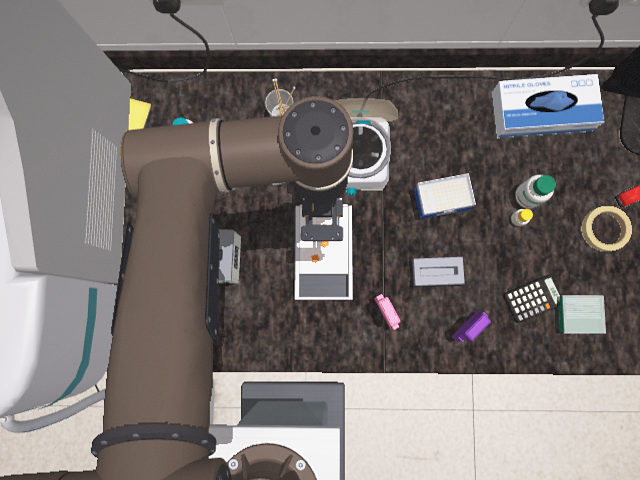

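```bash
python3 - <<'E'
from plant import ctrl
from h import *
o=ctrl.get_obs(); s=ctrl.snapshot("wrist");K=s["mtx"];R,t=campose(s,o)
im=s["image"][:,:,::-1]; cv2.imwrite("pics/wz4.png",cv2.resize(im[140:300,290:560],None,fx=2.9,fy=2.9,interpolation=2))
print(onplane([(478,165),(465,275)],.03,K,R,t).round(4).tolist())
print(onplane([(303,157),(547,157),(526,289)],.036,K,R,t).round(4).tolist())
print(onplane([(361,222),(400,223),(434,244)],.036,K,R,t).round(4).tolist())
print("blade expected edge proj", proj([[o["tool_pos"][0]+dx,o["tool_pos"][1]-.04,o["tool_pos"][2]+z] for z in(-.078,-.028) for dx in(-.007,.007)],K,R,t))
E
```

```text
[[0.4921, -0.1798, 0.03], [0.4916, -0.0742, 0.03]]
[[0.6476, -0.1876, 0.036], [0.4356, -0.1868, 0.036], [0.4333, -0.0618, 0.036]]
[[0.5957, -0.1294, 0.036], [0.5599, -0.1283, 0.036], [0.5269, -0.108, 0.036]]
blade expected edge proj [[333.67379345 193.15734369]
 [313.63160156 193.22906744]
 [336.25211512 206.88528749]
 [311.10610566 206.97551375]]
```

View pics/wz4.png

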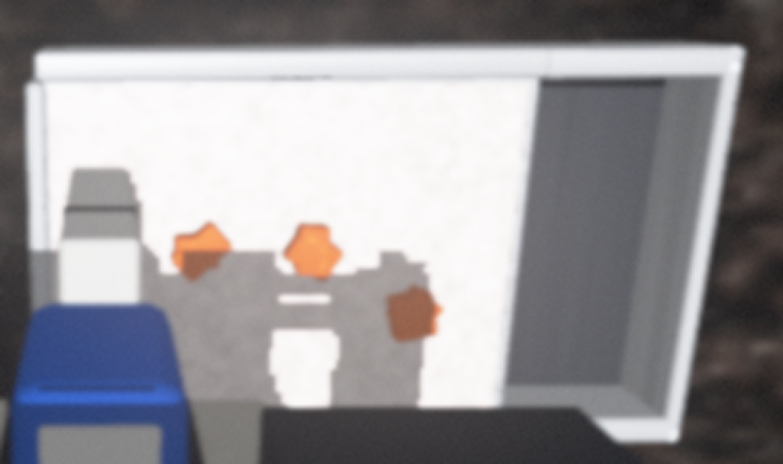

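Call:
jog_arm:
  commands:
    - {"x":0,"y":0,"z":1.5,"roll":0}
    - {"x":0,"y":0,"z":2,"roll":0}
    - {"x":0,"y":0,"z":2,"roll":0}
    - {"x":0,"y":0,"z":1,"roll":0}
    - {"x":0,"y":0,"z":0.4,"roll":0}
    - {"x":0,"y":0,"z":0,"roll":0}
    - {"x":0,"y":0,"z":0,"roll":0}

```text
clock: 7.55
tool_pos: [0.6309, -0.1258, 0.1125]
orientation: [-179.9, -0.0, -90.1]
force: [-0.4, -0.2, -1.4]
opening: 0.0235
```

```bash
python3 look.py 5 wrist
```

```text
{'clock': np.float64(7.55), 'tool_pos': array([ 0.6309, -0.1258,  0.1125]), 'orientation': array([-1.799223e+02, -1.060000e-02, -9.012450e+01]), 'force': array([-0.4131, -0.2403, -1.4014]), 'moment': array([0.0096, 0.0456, 0.035 ]), 'opening': np.float64(0.0235), 'joint_pos': array([ 6.08110e+00,  2.26818e+01, -1.19344e+01,  2.30000e-02,
       -5.53077e+01, -6.21870e+00])}
```

View pics/wrist5.png

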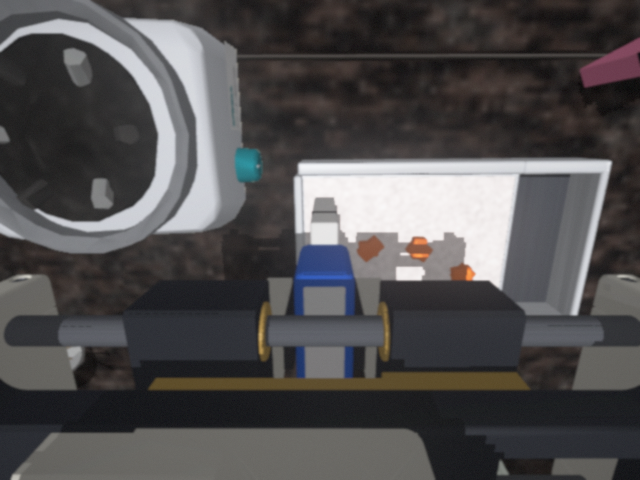

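The blade is just above the plate face, between the far rim (column 303) and the first piece at (370,247). I'll creep down and watch the force.

Call:
jog_arm:
  commands:
    - {"x":0,"y":0,"z":0.1,"roll":0}
    - {"x":0,"y":0,"z":0,"roll":0}

```text
clock: 7.8
tool_pos: [0.6306, -0.1254, 0.111]
orientation: [-180.0, 0.0, -90.1]
force: [-0.6, 0.4, -2.9]
opening: 0.0241
```

Call:
jog_arm:
  commands:
    - {"x":0,"y":0,"z":0.1,"roll":0}
    - {"x":0,"y":0,"z":0,"roll":0}

```text
clock: 8.0
tool_pos: [0.6303, -0.1254, 0.1095]
orientation: [180.0, 0.0, -90.1]
force: [-0.3, -0.6, -2.1]
opening: 0.0239
```

Call:
jog_arm:
  commands:
    - {"x":0,"y":0,"z":0.1,"roll":0}
    - {"x":0,"y":0,"z":0,"roll":0}

```text
clock: 8.2
tool_pos: [0.6303, -0.1254, 0.1084]
orientation: [180.0, -0.0, -90.1]
force: [0.9, 1.2, -2.1]
opening: 0.0238
```

Call:
jog_arm:
  commands:
    - {"x":0,"y":0,"z":0.1,"roll":0}
    - {"x":0,"y":0,"z":0,"roll":0}

```text
clock: 8.4
tool_pos: [0.6304, -0.1255, 0.1075]
orientation: [-180.0, -0.0, -90.1]
force: [-1.0, 1.0, -1.6]
opening: 0.0234
```

Call:
jog_arm:
  commands:
    - {"x":0,"y":0,"z":0.1,"roll":0}
    - {"x":0,"y":0,"z":0,"roll":0}

```text
clock: 8.6
tool_pos: [0.6305, -0.1255, 0.1075]
orientation: [-180.0, -0.0, -90.1]
force: [-2.5, 0.7, 5.9]
opening: 0.0238
```

Call:
jog_arm:
  commands:
    - {"x":0,"y":0,"z":-0.1,"roll":0}
    - {"x":-0.2,"y":0.2,"z":0,"roll":0}
    - {"x":-0.3,"y":0.4,"z":0,"roll":0}
    - {"x":0,"y":0.6,"z":0,"roll":0}
    - {"x":0,"y":0.6,"z":0,"roll":0}
    - {"x":0,"y":0.6,"z":0,"roll":0}
    - {"x":0,"y":0.6,"z":0,"roll":0}
    - {"x":0,"y":0.6,"z":0,"roll":0}
    - {"x":0,"y":0.6,"z":0,"roll":0}
    - {"x":0,"y":0.6,"z":0,"roll":0}
    - {"x":0,"y":0.6,"z":0,"roll":0}
    - {"x":0,"y":0.6,"z":0,"roll":0}

```text
clock: 9.8
tool_pos: [0.5698, -0.1203, 0.1075]
orientation: [180.0, 0.0, -90.1]
force: [0.2, -0.6, -2.1]
opening: 0.0238
```

```bash
python3 look.py 6 wrist scene
```

```text
{'clock': np.float64(9.8), 'tool_pos': array([ 0.5698, -0.1203,  0.1075]), 'orientation': array([ 1.799928e+02,  1.100000e-03, -9.011780e+01]), 'force': array([ 0.1945, -0.6244, -2.0719]), 'moment': array([0.0297, 0.0334, 0.0205]), 'opening': np.float64(0.0238), 'joint_pos': array([ 7.30120e+00,  1.78943e+01, -2.01525e+01, -2.50000e-03,
       -5.19602e+01, -7.41750e+00])}
```

View pics/wrist6.png

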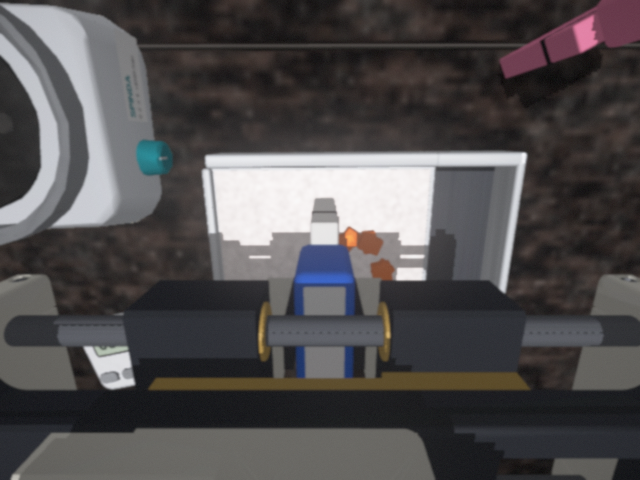

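View pics/scene6.png

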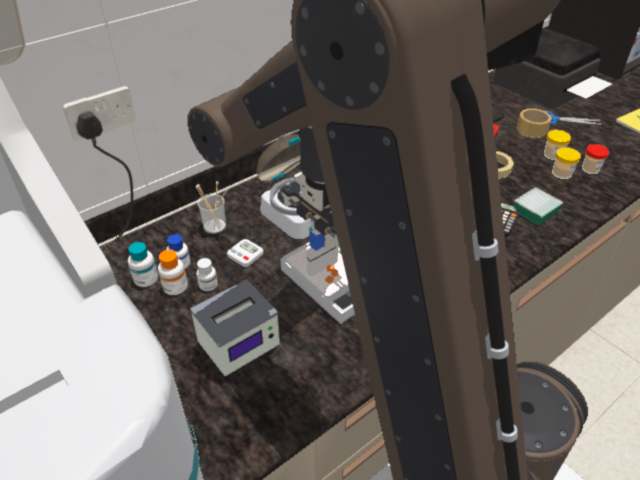

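The pieces are sliding ahead of the blade, at (350,238), (370,242) and (382,269). I'll keep going.

Call:
jog_arm:
  commands:
    - {"x":0,"y":0.3,"z":0,"roll":0}
    - {"x":0,"y":0.6,"z":0,"roll":0}
    - {"x":0,"y":0.6,"z":0,"roll":0}
    - {"x":0,"y":0.6,"z":0,"roll":0}
    - {"x":0,"y":0.6,"z":0,"roll":0}
    - {"x":0,"y":0.6,"z":0,"roll":0}
    - {"x":0,"y":0.6,"z":0,"roll":0}
    - {"x":0,"y":0.6,"z":0,"roll":0}
    - {"x":0,"y":0.6,"z":0,"roll":0}
    - {"x":0,"y":0.6,"z":0,"roll":0}
    - {"x":0,"y":0.6,"z":0,"roll":0}
    - {"x":0,"y":0.6,"z":0,"roll":0}

```text
clock: 11.1
tool_pos: [0.5009, -0.1202, 0.1076]
orientation: [180.0, 0.0, -90.1]
force: [0.4, -0.2, -1.4]
opening: 0.024
```

Call:
jog_arm:
  commands:
    - {"x":0,"y":0.5,"z":0,"roll":0}
    - {"x":0,"y":0.5,"z":0,"roll":0}
    - {"x":0,"y":0.5,"z":0,"roll":0}
    - {"x":0,"y":0.5,"z":0,"roll":0}
    - {"x":0,"y":0.5,"z":0,"roll":0}
    - {"x":0,"y":0,"z":0,"roll":0}

```text
clock: 11.7
tool_pos: [0.4757, -0.1201, 0.1076]
orientation: [180.0, 0.0, -90.1]
force: [0.9, 0.2, -1.0]
opening: 0.0234
```

```bash
python3 look.py 7 wrist scene
```

```text
{'clock': np.float64(11.7), 'tool_pos': array([ 0.4757, -0.1201,  0.1076]), 'orientation': array([ 1.799869e+02,  6.300000e-03, -9.011970e+01]), 'force': array([ 0.9107,  0.1617, -0.9953]), 'moment': array([-0.011 ,  0.0486,  0.0328]), 'opening': np.float64(0.0234), 'joint_pos': array([ 8.83100e+00,  9.88360e+00, -3.13918e+01, -1.09000e-02,
       -4.87366e+01, -8.94340e+00])}
```

View pics/wrist7.png

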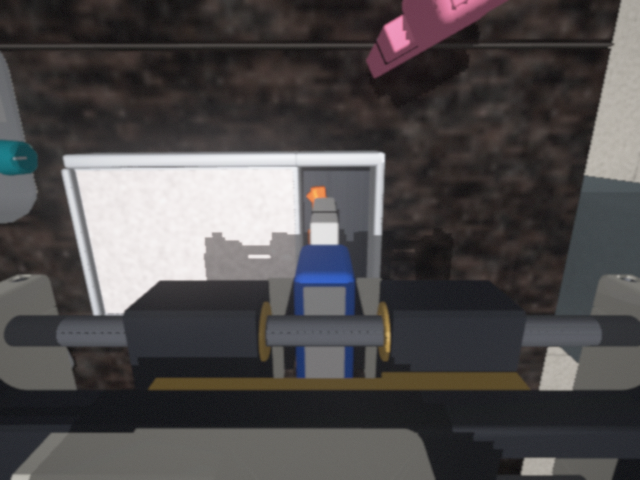

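View pics/scene7.png

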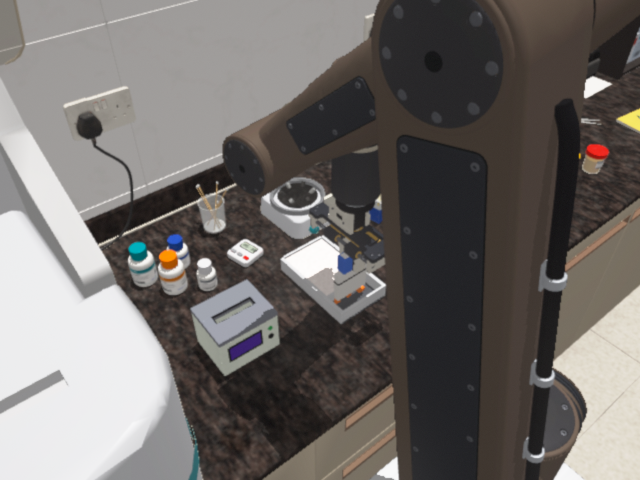

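One piece shows in the trough at (316,193) and the scene view shows more at about (350,295). I'll lift and check.

Call:
jog_arm:
  commands:
    - {"x":0,"y":0,"z":-0.5,"roll":0}
    - {"x":0,"y":0,"z":-1.5,"roll":0}
    - {"x":0,"y":0,"z":-2.5,"roll":0}
    - {"x":0,"y":0,"z":-3,"roll":0}
    - {"x":-1,"y":-1,"z":-2.5,"roll":0}
    - {"x":-3,"y":-1,"z":-1,"roll":0}
    - {"x":-4,"y":-1,"z":0,"roll":0}
    - {"x":-4,"y":-0.5,"z":0,"roll":0}
    - {"x":-3,"y":-0.5,"z":0,"roll":0}
    - {"x":-1,"y":0,"z":0,"roll":0}
    - {"x":0,"y":0,"z":0,"roll":0}

```text
clock: 12.9
tool_pos: [0.5168, 0.041, 0.2177]
orientation: [180.0, -0.0, -90.0]
force: [0.2, -0.2, -1.0]
opening: 0.0238
```

```bash
python3 look.py 8 wrist scene top
```

```text
{'clock': np.float64(12.9), 'tool_pos': array([0.5168, 0.041 , 0.2177]), 'orientation': array([ 1.799922e+02, -5.000000e-04, -8.999620e+01]), 'force': array([ 0.2198, -0.1847, -1.0066]), 'moment': array([-0.0443,  0.1318,  0.053 ]), 'opening': np.float64(0.0238), 'joint_pos': array([ 2.62465e+01,  6.11770e+00, -1.96135e+01, -3.30000e-03,
       -6.42760e+01, -2.62413e+01])}
```

View pics/wrist8.png

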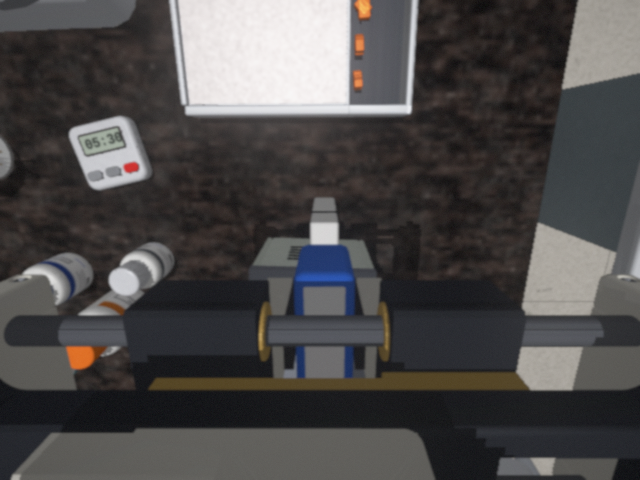

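View pics/scene8.png

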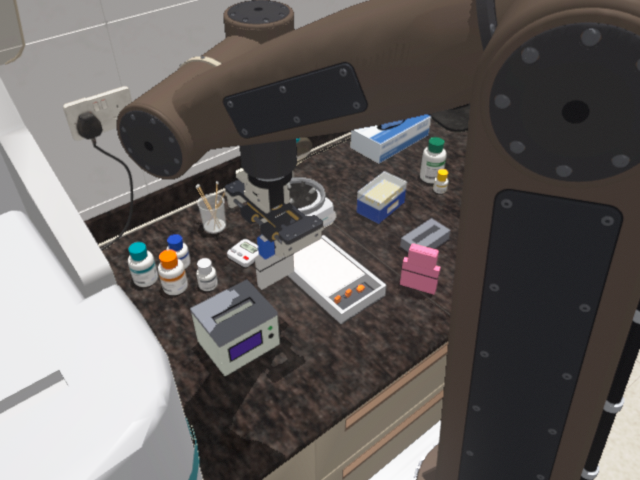

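View pics/top8.png

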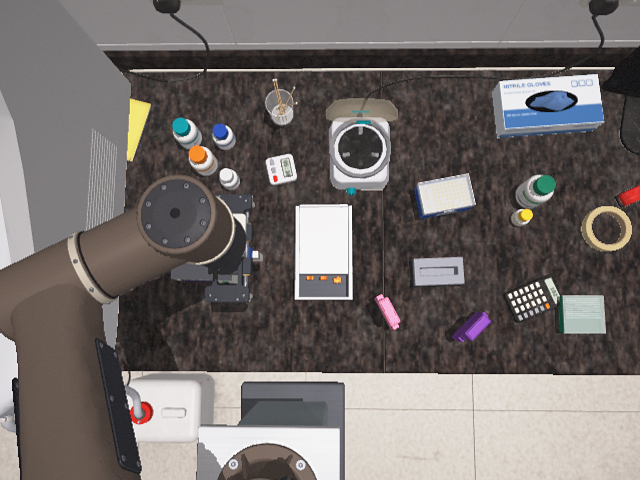

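All three pieces are in the trough, at (310,278), (323,279) and (338,281) in the top view. Next I'll work out the blade's place in the tool frame.

```bash
python3 - <<'E'
from plant import ctrl
from h import *
s=ctrl.snapshot("top");K=s["mtx"];R,t=campose(s)
print("pieces rel trough", (onplane([(310,278),(323,279),(338,281)],.014,K,R,t)[:,:2]-[.467,-.1256]).round(4).tolist())
s=ctrl.snapshot("wrist");K=s["mtx"];H=s["hand_eye"];im=s["image"][:,:,::-1]
cv2.imwrite("pics/wz8.png",cv2.resize(im[180:290,270:380],None,fx=5.4,fy=5.4,interpolation=2))
print(proj([[.04,y,z] for z in(.0777,.0277,.0027) for y in(-.007,.007)],K,H[:3,:3],H[:3,3]).round(1).tolist())
E
```

```text
pieces rel trough [[0.0172, 0.0309], [0.015, 0.0011], [0.0106, -0.0333]]
[[313.9, 193.3], [334.0, 193.2], [311.3, 207.0], [336.5, 207.0], [309.5, 217.0], [338.3, 216.9]]
```

View pics/wz8.png

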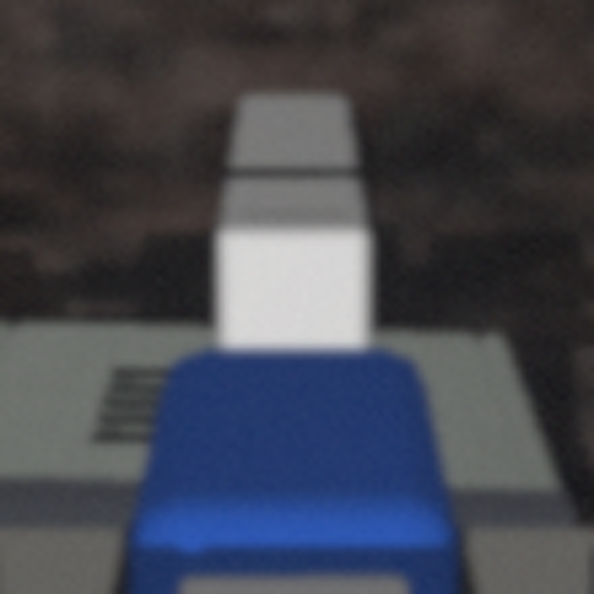

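Call:
jog_arm:
  commands:
    - {"x":-1,"y":-0.2,"z":0,"roll":0.026}
    - {"x":-2,"y":-0.3,"z":0,"roll":0}
    - {"x":-2.5,"y":-0.3,"z":0,"roll":0}
    - {"x":-2.2,"y":-0.3,"z":0,"roll":0}
    - {"x":-1.2,"y":-0.2,"z":0,"roll":0}
    - {"x":0,"y":0,"z":1,"roll":0}
    - {"x":0,"y":0,"z":1,"roll":0}
    - {"x":0,"y":0,"z":0,"roll":0}
    - {"x":0,"y":0,"z":0,"roll":0}

```text
clock: 14.05
tool_pos: [0.5316, 0.1274, 0.1971]
orientation: [179.9, -0.0, -91.7]
force: [-0.4, 0.5, -1.7]
opening: 0.0241
```

```bash
python3 look.py 9 wrist scene; python3 - <<'E'
import cv2
a=cv2.imread("pics/wrist9.png");b=cv2.imread("pics/scene9.png")
cv2.imwrite("pics/wz9.png",cv2.resize(a[120:290,250:400],None,fx=5,fy=3.5,interpolation=2))
cv2.imwrite("pics/sz9.png",cv2.resize(b[220:380,180:320],None,fx=5,fy=3.7,interpolation=2))
E
```

```text
{'clock': np.float64(14.05), 'tool_pos': array([0.5316, 0.1274, 0.1971]), 'orientation': array([ 1.799445e+02, -4.760000e-02, -9.165050e+01]), 'force': array([-0.425 ,  0.5144, -1.6787]), 'moment': array([ 0.0765,  0.0854, -0.0145]), 'opening': np.float64(0.0241), 'joint_pos': array([ 3.40259e+01,  9.80330e+00, -1.80365e+01,  7.10000e-03,
       -6.22331e+01, -3.56797e+01])}
```

View pics/wz9.png

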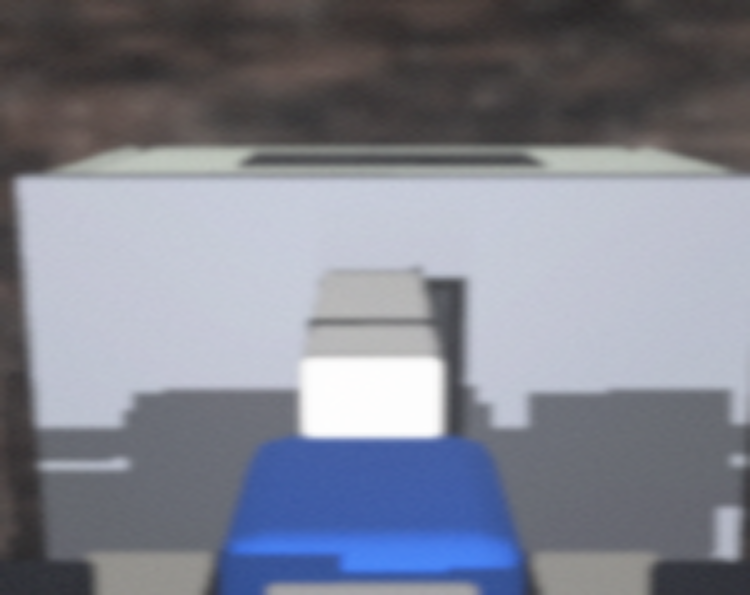

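View pics/sz9.png

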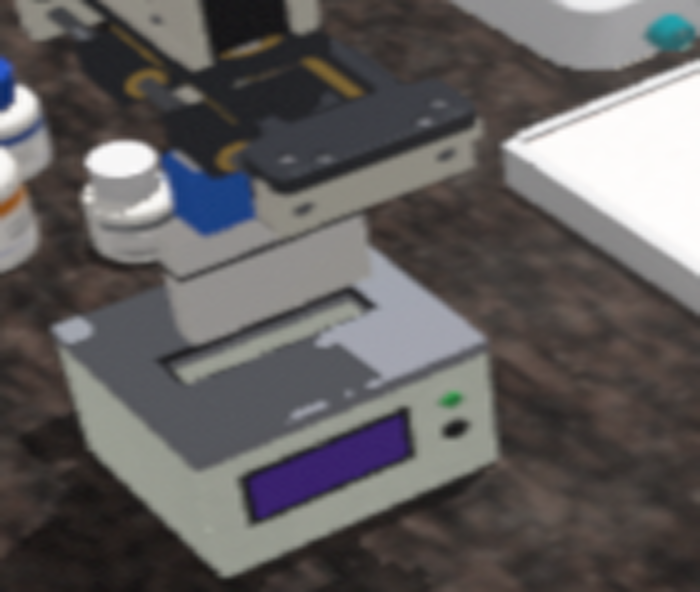

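```bash
python3 - <<'E'
import cv2
a=cv2.imread("pics/wrist9.png")
cv2.imwrite("pics/wz9b.png",cv2.resize(a[150:290,230:430],None,fx=4,fy=4,interpolation=2))
E
```

```text
(no output)
```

View pics/wz9b.png

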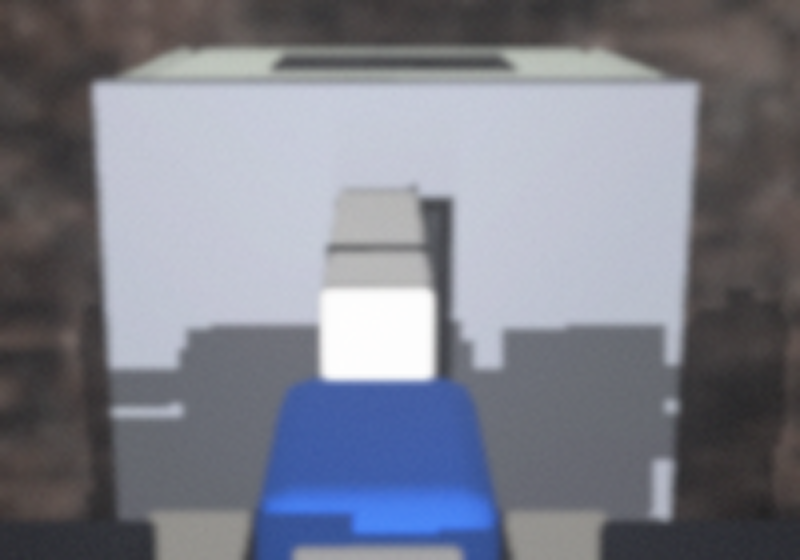

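```bash
python3 - <<'E'
from plant import ctrl
from h import *
s=ctrl.snapshot("wrist");K=s["mtx"];H=s["hand_eye"];R,t=H[:3,:3],H[:3,3]
o=ctrl.get_obs();print(o["tool_pos"])
f=lambda p,z:onplane(p,z,K,R,t)[:,:2].round(4)*1000
for zl in (.0917,.0925):
  c=f([(252.9,170.8),(404.4,170.8),(259.1,278.4),(397.6,279.6),(342.7,205),(335,198.5)],zl)
  print(c.tolist(),"mid front",(c[0]+c[1])/2,"centre y from sides",(c[2]+c[3])[1]/2,(c[0]+c[1])[1]/2,"centre x",(c[0]+c[1])[0]/2-65)
  print("slot: front x->centre",f([(342,199)],zl)[0,0]-44,"right y->centre",f([(342.7,205)],zl)[0,1]-11)
print("blade bottom front",f([(314.7,196.8),(333.5,196.8)],.0777))
E
```

```text
[0.53215806 0.12807993 0.19794065]
[[54.199999999999996, -51.5], [54.1, 58.4], [-30.0, -51.7], [-31.2, 58.6], [29.0, 14.0], [33.9, 8.200000000000001]] mid front [54.15  3.45] centre y from sides 3.4499999999999993 3.4499999999999993 centre x -10.850000000000001
slot: front x->centre -10.5 right y->centre 3.0
[[54.199999999999996, -51.7], [54.0, 58.6], [-30.4, -51.8], [-31.5, 58.8], [28.9, 14.1], [33.8, 8.200000000000001]] mid front [54.1   3.45] centre y from sides 3.5 3.4499999999999993 centre x -10.900000000000006
slot: front x->centre -10.600000000000001 right y->centre 3.0999999999999996
blade bottom front [[37.5 -6.5]
 [37.5  6.7]]
```

Call:
jog_arm:
  commands:
    - {"x":-0.4,"y":0.15,"z":0,"roll":0}
    - {"x":-0.4,"y":0.15,"z":0.3,"roll":0}
    - {"x":0,"y":0,"z":0.5,"roll":0}
    - {"x":0,"y":0,"z":0,"roll":0}
    - {"x":0,"y":0,"z":0,"roll":0}

```text
clock: 14.7
tool_pos: [0.529, 0.1365, 0.1893]
orientation: [180.0, -0.0, -91.6]
force: [-0.2, 0.8, -1.2]
opening: 0.0241
```

```bash
python3 look.py 10 wrist scene; python3 - <<'E'
import cv2
a=cv2.imread("pics/wrist10.png");b=cv2.imread("pics/scene10.png")
cv2.imwrite("pics/wz10.png",cv2.resize(a[150:290,230:430],None,fx=4,fy=4,interpolation=2))
cv2.imwrite("pics/sz10.png",cv2.resize(b[240:340,180:300],None,fx=6,fy=6,interpolation=2))
E
```

```text
{'clock': np.float64(14.7), 'tool_pos': array([0.529 , 0.1365, 0.1893]), 'orientation': array([ 1.799742e+02, -2.190000e-02, -9.158820e+01]), 'force': array([-0.1882,  0.8256, -1.2019]), 'moment': array([ 0.0102,  0.121 , -0.019 ]), 'opening': np.float64(0.0241), 'joint_pos': array([ 3.50239e+01,  1.01223e+01, -1.87295e+01,  2.50000e-03,
       -6.11820e+01, -3.66133e+01])}
```

View pics/wz10.png

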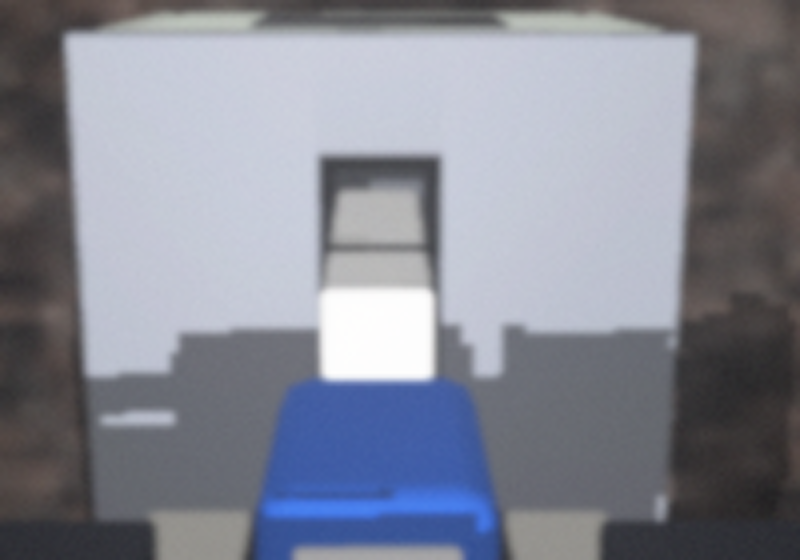

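View pics/sz10.png

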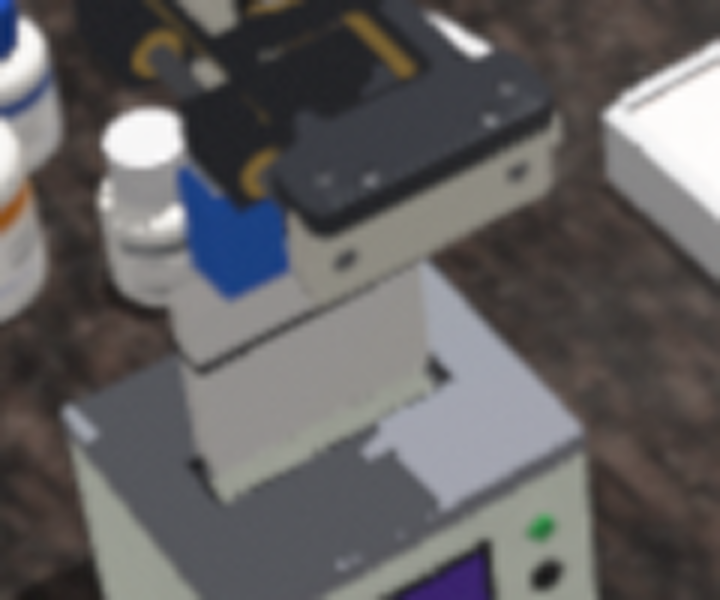

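```bash
python3 - <<'E'
from plant import ctrl
from h import *
s=ctrl.snapshot("wrist");K=s["mtx"];H=s["hand_eye"];R,t=H[:3,:3],H[:3,3]
f=lambda p,z:(onplane(p,z,K,R,t)[:,:2]*1000).round(1)
g=lambda L:[(u/4+230-.4,v/4+150-.4) for u,v in L]
z=.0843
print("mouth front L,R",f(g([(321,157),(440,157)]),z).tolist(),"mouth L,R mid", f(g([(320,240),(441,240)]),z).tolist())
print("inner front edge (3 below)",f(g([(380,182)]),z+.003).tolist())
print("lid corners",f(g([(66,35),(696,35),(93,517),(666,520)]),z).tolist())
print("blade bottom",f(g([(338,188),(421,188)]),.0777).tolist(),"line",f(g([(329,247),(432,247)]),.0277).tolist())
E
```

```text
mouth front L,R [[42.1, -10.1], [42.1, 11.2]] mouth L,R mid [[27.1, -10.4], [27.0, 11.6]]
inner front edge (3 below) [[37.2, 0.5]]
lid corners [[63.4, -54.2], [63.3, 55.6], [-27.3, -55.0], [-28.0, 55.7]]
blade bottom [[37.7, -6.9], [37.6, 7.6]] line [[37.6, -6.7], [37.5, 7.6]]
```

Blade and slot agree to about 0.5 mm in the wrist view. I'll make that small correction and creep in.

Call:
jog_arm:
  commands:
    - {"x":0.05,"y":0.02,"z":0.2,"roll":0}
    - {"x":0,"y":0,"z":0.2,"roll":0}
    - {"x":0,"y":0,"z":0.2,"roll":0}
    - {"x":0,"y":0,"z":0,"roll":0}

```text
clock: 15.25
tool_pos: [0.5287, 0.1359, 0.1832]
orientation: [180.0, -0.0, -91.6]
force: [0.2, 1.1, -1.1]
opening: 0.0238
```

Call:
jog_arm:
  commands:
    - {"x":0,"y":0,"z":0.15,"roll":0}
    - {"x":0,"y":0,"z":0.15,"roll":0}
    - {"x":0,"y":0,"z":0,"roll":0}

```text
clock: 15.55
tool_pos: [0.5288, 0.136, 0.1803]
orientation: [180.0, -0.0, -91.6]
force: [-0.1, -0.3, -0.8]
opening: 0.0234
```

Call:
jog_arm:
  commands:
    - {"x":0,"y":0,"z":0.1,"roll":0}
    - {"x":0,"y":0,"z":0.1,"roll":0}
    - {"x":0,"y":0,"z":0,"roll":0}

```text
clock: 15.85
tool_pos: [0.5289, 0.136, 0.1784]
orientation: [180.0, -0.0, -91.6]
force: [0.3, -0.1, -1.8]
opening: 0.0238
```

Call:
jog_arm:
  commands:
    - {"x":0,"y":0,"z":0.1,"roll":0}
    - {"x":0,"y":0,"z":0.1,"roll":0}
    - {"x":0,"y":0,"z":0,"roll":0}

```text
clock: 16.15
tool_pos: [0.5288, 0.136, 0.1764]
orientation: [180.0, -0.0, -91.6]
force: [-0.6, -0.4, -2.7]
opening: 0.0236
```

Call:
jog_arm:
  commands:
    - {"x":0,"y":0,"z":0.2,"roll":0}
    - {"x":0,"y":0,"z":0.2,"roll":0}
    - {"x":0,"y":0,"z":0,"roll":0}

```text
clock: 16.45
tool_pos: [0.5287, 0.1359, 0.1722]
orientation: [180.0, -0.0, -91.6]
force: [0.1, -0.8, -1.4]
opening: 0.0235
```

Call:
jog_arm:
  commands:
    - {"x":0,"y":0,"z":0.2,"roll":0}
    - {"x":0,"y":0,"z":0.2,"roll":0}
    - {"x":0,"y":0,"z":0,"roll":0}

```text
clock: 16.75
tool_pos: [0.5288, 0.1359, 0.1682]
orientation: [180.0, -0.0, -91.6]
force: [-0.2, -0.0, -1.8]
opening: 0.0237
```

```bash
python3 look.py 11 wrist scene; python3 - <<'E'
import cv2
a=cv2.imread("pics/wrist11.png");b=cv2.imread("pics/scene11.png")
cv2.imwrite("pics/wz11.png",cv2.resize(a[150:290,230:430],None,fx=4,fy=4,interpolation=2))
cv2.imwrite("pics/sz11.png",cv2.resize(b[240:340,180:300],None,fx=6,fy=6,interpolation=2))
E
```

```text
{'clock': np.float64(16.75), 'tool_pos': array([0.5288, 0.1359, 0.1682]), 'orientation': array([ 1.799701e+02, -1.400000e-02, -9.161170e+01]), 'force': array([-0.1998, -0.0429, -1.801 ]), 'moment': array([-0.0133,  0.0635,  0.063 ]), 'opening': np.float64(0.0237), 'joint_pos': array([ 3.49785e+01,  1.11606e+01, -2.04192e+01, -7.70000e-03,
       -5.84526e+01, -3.65861e+01])}
```

View pics/wz11.png

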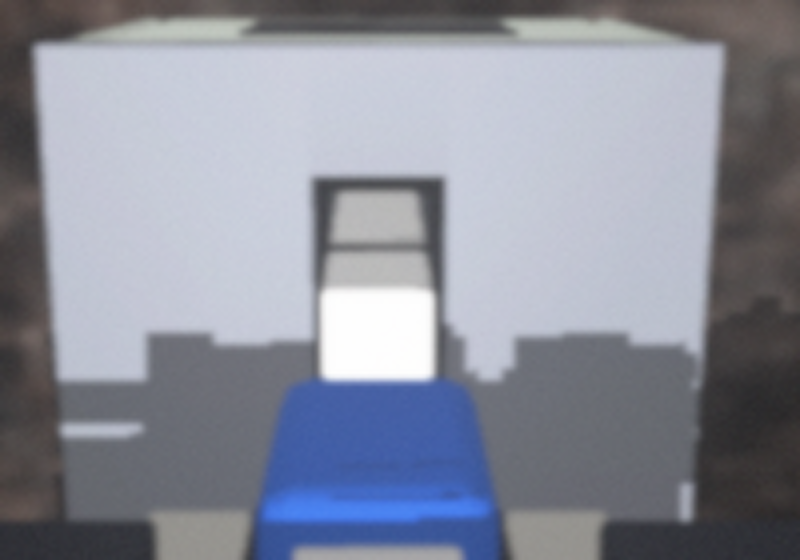

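View pics/sz11.png

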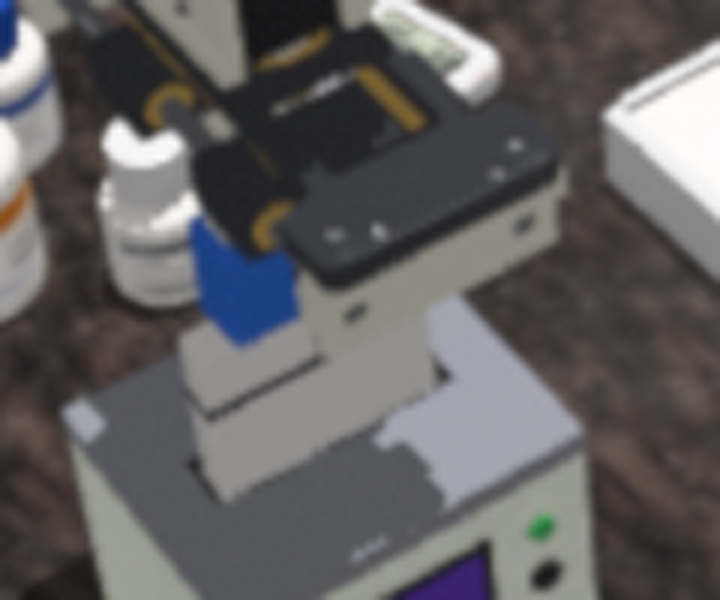

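The blade is inside the slot by about 14 mm with no contact force. I'll go down the remaining ~35 mm.

Call:
jog_arm:
  commands:
    - {"x":0,"y":0,"z":0.3,"roll":0}
    - {"x":0,"y":0,"z":0.4,"roll":0}
    - {"x":0,"y":0,"z":0.4,"roll":0}
    - {"x":0,"y":0,"z":0.4,"roll":0}
    - {"x":0,"y":0,"z":0.3,"roll":0}
    - {"x":0,"y":0,"z":0,"roll":0}

```text
clock: 17.45
tool_pos: [0.5286, 0.1359, 0.1499]
orientation: [179.9, -0.0, -91.6]
force: [-0.3, -0.0, -2.0]
opening: 0.0238
```

Call:
jog_arm:
  commands:
    - {"x":0,"y":0,"z":0.3,"roll":0}
    - {"x":0,"y":0,"z":0.4,"roll":0}
    - {"x":0,"y":0,"z":0.4,"roll":0}
    - {"x":0,"y":0,"z":0.4,"roll":0}
    - {"x":0,"y":0,"z":0.2,"roll":0}
    - {"x":0,"y":0,"z":0,"roll":0}
    - {"x":0,"y":0,"z":0,"roll":0}
    - {"x":0,"y":0,"z":0,"roll":0}
    - {"x":0,"y":0,"z":0,"roll":0}
    - {"x":0,"y":0,"z":0,"roll":0}
    - {"x":0,"y":0,"z":0,"roll":0}

```text
clock: 18.55
tool_pos: [0.529, 0.136, 0.1337]
orientation: [-180.0, 0.0, -91.6]
force: [-1.0, 0.2, -1.7]
opening: 0.024
```

```bash
python3 look.py 12 wrist scene top; python3 - <<'E'
import cv2
a=cv2.imread("pics/wrist12.png");b=cv2.imread("pics/scene12.png")
cv2.imwrite("pics/wz12.png",cv2.resize(a[150:290,230:430],None,fx=4,fy=4,interpolation=2))
cv2.imwrite("pics/sz12.png",cv2.resize(b[240:340,180:300],None,fx=6,fy=6,interpolation=2))
E
```

```text
{'clock': np.float64(18.55), 'tool_pos': array([0.529 , 0.136 , 0.1337]), 'orientation': array([-1.799916e+02,  5.800000e-03, -9.160510e+01]), 'force': array([-1.0127,  0.1978, -1.7286]), 'moment': array([-0.019 ,  0.1183,  0.005 ]), 'opening': np.float64(0.024), 'joint_pos': array([ 3.49813e+01,  1.31272e+01, -2.29462e+01,  4.00000e-04,
       -5.39164e+01, -3.65866e+01])}
```

View pics/wz12.png

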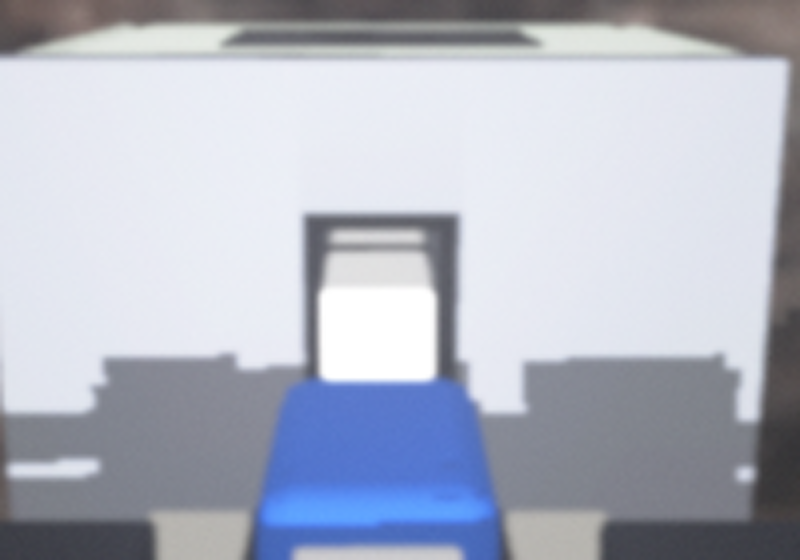

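View pics/sz12.png

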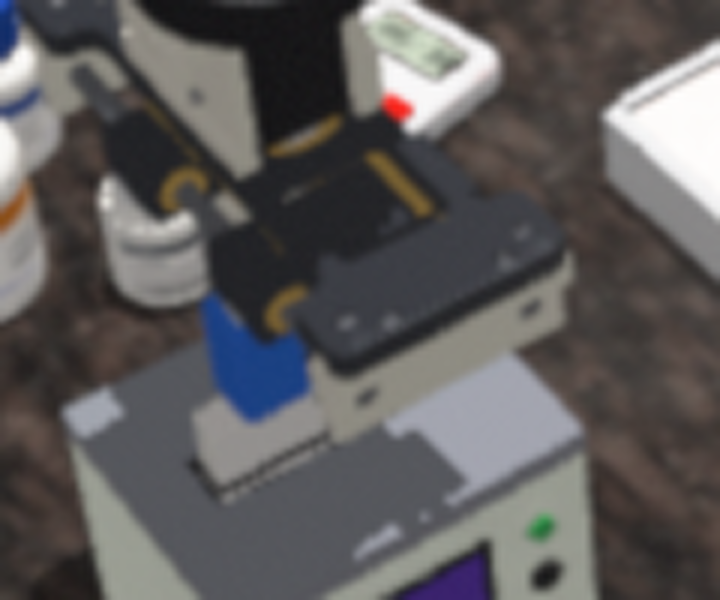

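View pics/top12.png

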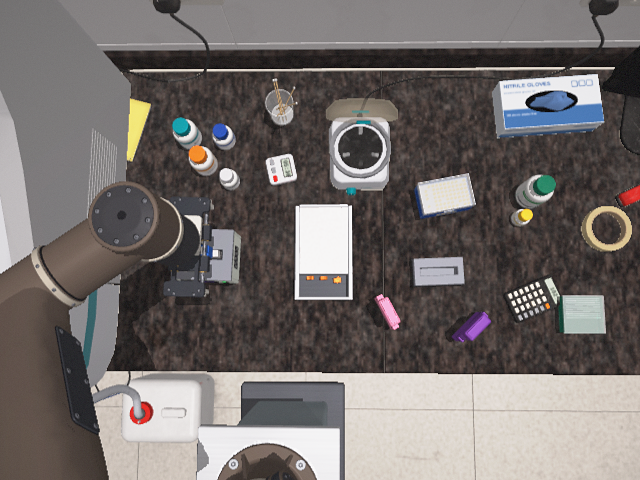

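View pics/scene12.png

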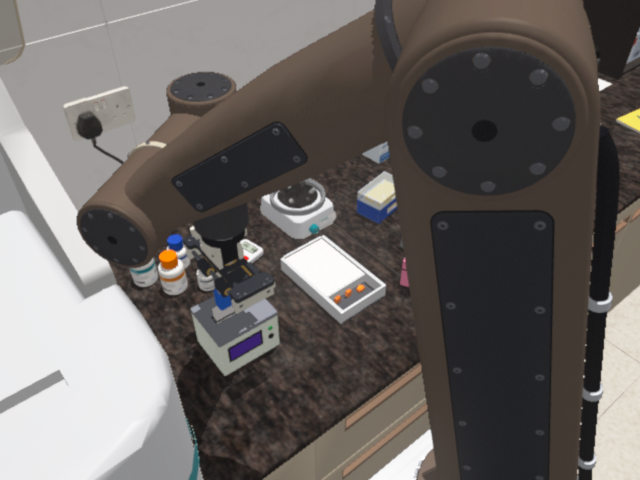

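The black line is level with the lid at the slot's front edge, the pieces are in the trough at (337–362,288–299) in the scene view, and the bottle, tip box and timer are in place. Handing in.

```bash
python3 - <<'E'
from plant import ctrl
o=ctrl.get_obs(); print(o["clock"],o["force"],o["opening"])
ctrl.close_job()
E
```

```text
18.7 [ 0.1608897  -0.22041289 -2.53288643] 0.024208719457647375
the job is handed in; nothing more can be done
```

I took the scraper from its stand, wiped all three orange pieces into the trough, and lowered the blade through the slot to its black line. I handed the job in at 18.7 s with the scraper still gripped; no verdict was reported.

**Last checks**
- **Grip:** the finger opening was 24 mm, which matches the handle. The wrist force of about -2 N in z is just the scraper's weight, so nothing was pressing on the box.
- **Blade:** its edge was about 49 mm below the slot's mouth, within about 1 mm of the slot's centre, and the tool was upright to within 0.1°. The black line was level with the lid in both the wrist and scene pictures.
- **Pieces:** all three lie in the trough, about 11 to 17 mm from its centre line on the plate's side. No picture shows the gripper touching one.
- **Bystanders:** the bottle, tip box and timer look unmoved in the last top picture.

**One disagreement:** the wrist camera put positions about 2 to 3 mm off in y compared with the arm and the top camera. I aligned the blade to the slot within the same wrist picture, so the offset cancelled, and the blade went in without contact force.

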